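# Point out the suspect coin and record it

## Robot

A 7-joint arm with a two-finger parallel gripper is mounted at the origin on the work surface. World frame = base frame: x ahead of the robot, y to its left, z up, the work surface at z = 0. Lengths are in m, angles in rad, forces in N, time in s.
With the tool pointing down it reaches from about 0.4 to 0.875 m from the base axis. Payload 6.5 kg.
Tool frame: the origin (TCP) lies at the very end of the fingers, on their centre line; the grasp point (between the pads) lies manip.tcp_to_grasp behind it (manip.tcp_to_grasp is the distance from the TCP to the grasp point, in m); x points along the fingers, z is the direction in which the jaws open and shut, and the axes are right-handed (so a half turn about x gives the same grasp; the last joint's range is limited). The gripper opens to 88 mm and grips with 3 to 60 N. Pads are 18 mm wide; open, the fingers measure 123 mm over their backs; the gripper's body (75 mm by 187 mm) begins 45 mm behind the grasp point.
Start: joints at [1.215, 0.536, -0.004, 1.538, 0.003, 1.067, -0.071], TCP at [0.186, -0.623, 0.239] pointing down, gripper open.
Joint ranges: [-2.7, 2.7], [-0.37, 2.16], [-1.27, 1.26], [0.24, 2.4], [-1.31, 4.45], [0.19, 1.91], [-2.76, 2.76]. Speed limits (rad/s): [2.39, 2.39, 3.14, 3.14, 3.14, 3.14, 3.14].

## Interface

Orientations are given as a rotation vector (axis times angle).
In Python, from cell import manip gives the robot as it stands. The module is installed in compiled form; this text tells all that it offers.
- The arm moves only by the tool jog_arm, never from a script. Its argument "deltas" is a list of rows, each a list of 3 entries, a list of its own where there are three numbers: the finger opening in m, from 0 to 0.0881, then the shift along the tool's x, y, z in m, then the turn, a rotation vector about the tool's x, y, z in degrees. A call has exactly 5 rows; each row is the pose to reach, as a shift and turn from the pose measured when the call began, along the tool's axes at that moment; what a row does not reach only later rows make up. A row lasts 1/10 s, in which the tool goes at most 50 mm and 8.59 degrees, less where a joint would pass 70% of its speed; a pose out of reach is approached as far as the arm can. A call with a gripper value outside its range is refused whole. The fingers move at their own pace and stop on an object; the grip force is fixed at half the most. Time passes only in rows, so rows that repeat a pose let the fingers close, or fill a call up. It gives the time, the measured TCP pose, the force and the opening at its end, in the units of the state.
- manip.sense(): the state, without advancing time (a new reading comes with each control period).
- manip.snapshot(name): name is "scene" or "top"; returns a dict with "color" (420x560x3 uint8, red, green, blue), "vertical_fov" (degrees; the focal length in pixels is half the picture's height over the tangent of half this angle, whatever the lens; pixels are square), "cx", "cy" (the principal point, pixels), "R" (3x3) and "t" (3): a world point X has camera coordinates R X + t. Camera axes: x right, y down, z forward; pixel columns grow to the right and rows downward; lengths in m; the calibration is good to about 2 mm. A picture is of the moment at which its call begins. There is no depth.
- manip.finish_job(): hands the job in, once; it reports no verdict.
Trained networks look in the newest picture that a camera, given by its name, has taken for a name from the list of things; names that differ only in an ending like _2 or _b are one class to them, and where a whole thing is asked for, a point or a joint stands for the part that bears it (a point fixed in the world has none). Each returns a list of dicts, best first, with "p" (0 to 1); they miss things now and then, are a little off and sometimes report something else, mostly with a low value. They report only what shows in the picture. A call takes as long as a camera call. They do not tell look-alikes from the thing itself.
- manip.search_frame(camera, label): "rect" ([left, top, right, bottom] in pixels, round what is visible of it).
- manip.pinpoint(camera, label): "pixel" ([column, row] in pixels: a listed point, or the origin of a listed thing).
The state is a dict: "time_s": time; "q": joint angles; "joint_vel": joint speeds; "joint_efforts": joint torques, N m; "eef_pos": TCP position; "tool_rot": TCP orientation; "contact_force": force on the tool from outside, world axes, zero at the start; "wrist_torque": the same for the moment, N m; "grip_width": finger opening in m.
Only numpy, scipy, OpenCV 4.12 (cv2) and the standard library are available. Lean on these libraries where they do the work, as an engineer would, in place of code of your own. Each camera call takes 0.05 s, during which the arm holds its last target. There are 200 camera calls.

## Task

Show which coin is the suspect one: bring your fingertips just above the middle of the copper coin in the white tray, about two centimetres over it and without touching it, and stay there for a good two seconds. Then press the green button on the recorder box all the way in and let it spring back. Do not point at or touch any other coin, do not press the red button, and leave everything else standing where it is.

Things in the scene. Friction and masses are not known exactly. Their poses are not given: they have to be found in the camera images.
- coin_copper_top (a point): Copper coin (reddish-brown, solid), 42 mm across, 5 mm thick, lying flat in its own square compartment of the white tray. The point is the centre of its upper face; z is up.
- coin_steel_top (a point): Silver-grey steel coin (solid), 42 mm across, 5 mm thick, lying flat in its own square compartment of the white tray. The point is the centre of its upper face; z is up.
- coin_black_top (a point): Blackened coin (solid), 42 mm across, 5 mm thick, lying flat in its own square compartment of the white tray. The point is the centre of its upper face; z is up.
- coin_holed_top (a point): Yellow brass coin with a 12 mm round hole in the middle, 42 mm across, 5 mm thick, lying flat in its own square compartment of the white tray. The point is the centre of its upper face; z is up.
- tray: White fixed coin tray, 170 x 170 mm, rim 12 mm high, floor 5 mm thick, with low cross walls making 2 x 2 compartments, one coin in each. Origin: centre of its underside on the table. It may stand to the left or right, at any small yaw.
- recorder: Grey fixed recorder box, 110 (x) x 160 (y) x 40 mm high, with a green and a red push button on top, 84 mm apart along its y axis. Origin: centre of its underside on the table.
- green_button_top (a point): Centre of the top face of the green push button (32 mm across, standing in a black housing on top of the recorder box). It is pressed straight down: 6 mm of travel on a spring, about 5 N when fully down, and springs back by itself. The point moves with it.
- red_button_top (a point): Centre of the top face of the red push button beside it (same size): not to be pressed.
- green_button (a joint): Travel of the green button in m: 0 out, 0.006 fully in.
- red_button (a joint): Travel of the red button in m: 0 out, 0.006 fully in.
- bottle: Loose amber bottle with a black cap, 48 mm across, 110 mm tall, standing; origin at its underside.
- jar: Loose clear jar with a white cap, 64 mm across, 60 mm tall, standing; origin at its underside.
- loupe: Loose black loupe, 50 mm across, 34 mm tall, standing on the table at the right; origin at its underside.
- brush: Loose brush with a wooden handle, 160 mm long, lying on the table at the left; origin on its underside.
Things that resemble listed ones, but are neither listed nor needed, are in the scene too. What is shaped like the recorder but turquoise or yellow is not meant.

How it is judged:
On the way, in this order (a step that is already met when the one before it is completed fails the run):
1. the fingertips stay just above the middle of the copper coin (horizontal distance between the grasp point and coin_copper_top below 0.018 m and z of the grasp point in the frame of coin_copper_top below 0.065 m), for 1.6 s.
2. the green button is pressed in (value of joint green_button above 0.0045 m), for 0.05 s.
At the end, for the whole second after the job is handed in: Both buttons are out again (travel under 1.5 mm); every coin lies within 6 mm, and the bottle, jar, loupe and brush within 15 mm, of where they started (value of joint each of green_button, red_button below 0.0015 m and distance of each of coin_copper_top, coin_steel_top, coin_black_top, coin_holed_top from where it was at the start of the episode below 0.006 m and distance of each of bottle, jar, loupe, brush from where it was at the start of the episode below 0.015 m); the robot touches nothing.
It fails at once if a coin is touched (contact force between any of the fingers, the arm and coin_copper above 0.3 N or contact force between any of the fingers, the arm and coin_steel above 0.3 N or contact force between any of the fingers, the arm and coin_black above 0.3 N or contact force between any of the fingers, the arm and coin_holed above 0.3 N).
It fails at once if a coin is moved or lifted by more than 6 mm (distance of any of coin_copper_top, coin_steel_top, coin_black_top, coin_holed_top from where it was at the start of the episode above 0.006 m).
It fails at once if the fingertips point closely at another coin (grasp point within 12 mm of its middle seen from above and less than 45 mm above it) ((horizontal distance between the grasp point and coin_steel_top below 0.012 m and z of the grasp point in the frame of coin_steel_top below 0.045 m) or (horizontal distance between the grasp point and coin_black_top below 0.012 m and z of the grasp point in the frame of coin_black_top below 0.045 m) or (horizontal distance between the grasp point and coin_holed_top below 0.012 m and z of the grasp point in the frame of coin_holed_top below 0.045 m)).
It fails at once if the red button is pressed by more than 3 mm (value of joint red_button above 0.003 m).
It fails at once if another loose thing is moved by more than 15 mm (distance of any of bottle, jar, loupe, brush from where it was at the start of the episode above 0.015 m).
It also fails if it takes over 45 s, if anything falls off the work surface, if the arm or the gripper's body presses on something with over 40 N, if the wrist force passes 120 N, or if a joint passes its speed limit or range.

## Working session

There is one attempt and no reset: what is moved stays moved. The work goes in short steps, Python scripts to look and compute and a tool call to move; the robot and the scene stay as the last step left them, time stands still between calls to the robot, and variables do not carry over. Pictures are saved under pics/ and viewed, about 8 in all and at most 12, crops included, and the job is handed in when it is done.

Besides the shell and the picture viewer there is one more tool, called as name(argument=value, ...) on one line, values as JSON. jog_arm: Moves the arm, as the interface text tells. Its arguments: {"type":"object","properties":{"deltas":{"type":"array"}},"required":["deltas"]}

```bash
mkdir -p pics; python3 - <<'E'
from cell import manip
import cv2,numpy as np,pickle
print(manip.sense(), manip.tcp_to_grasp)
for c in ("scene","top"):
    s=manip.snapshot(c); cv2.imwrite(f"pics/{c}0.png",s["color"][:,:,::-1]); pickle.dump(s,open(f"{c}.pkl","wb"))
    print(c,s["vertical_fov"],s["cx"],s["cy"],s["R"],s["t"])
    for l in ("coin_copper_top","coin_steel_top","coin_black_top","coin_holed_top","green_button_top","red_button_top","bottle","jar","loupe"):
        print(l,[(np.round(d["pixel"],1).tolist(),round(d["p"],2)) for d in manip.pinpoint(c,l)[:4]])
E
```

```text
{'time_s': 0.0, 'q': array([ 1.21480933,  0.53719222, -0.00443663,  1.5388508 ,  0.00262487,
        1.06727581, -0.0711895 ]), 'joint_vel': array([-3.54457461e-05, -1.53391812e-03, -8.56565254e-04,  1.39039732e-03,
        1.37909853e-03, -1.23341761e-03, -1.97959857e-03]), 'joint_efforts': array([ 9.85120387e-04, -5.70963728e+01,  9.91659723e-01, -2.51599467e+01,
       -5.61730773e-02,  1.78821199e-02,  1.27724761e-04]), 'eef_pos': array([ 0.18554029, -0.62232744,  0.23783092]), 'tool_rot': array([ 0.9940193 ,  1.33400203, -0.9925151 ]), 'contact_force': array([-0.07123605, -0.07803063, -0.18122549]), 'wrist_torque': array([-0.03383449, -0.00986339, -0.03405914]), 'grip_width': 0.08808100877084402} 0.0187
scene 54.34335017269895 283.9345457125207 208.73968628924302 [[ 0.44998338  0.89290223 -0.01551013]
 [ 0.75930022 -0.39168064 -0.51966282]
 [-0.47008312  0.22206278 -0.85423064]] [-0.24628272 -0.37413644  1.51199283]
coin_copper_top [([245.6, 233.3], 0.7), ([329.8, 198.5], 0.69)]
coin_steel_top [([234.5, 264.6], 0.46)]
coin_black_top [([256.9, 249.8], 0.64)]
coin_holed_top [([224
[... 349 characters left out ...]
20016709 278.12994305273133 208.1753384773897 [[-0.01878566 -0.99924948 -0.03387603]
 [-0.99670736  0.02138933 -0.07821083]
 [ 0.07887671  0.03229525 -0.99636112]] [0.05464895 0.5712639  1.15886237]
coin_copper_top [([342.3, 222.4], 0.63), ([233.8, 217.3], 0.18)]
coin_steel_top [([345.6, 221.7], 0.62), ([201.2, 212.9], 0.51), ([366.8, 189.2], 0.47)]
coin_black_top [([341.0, 191.8], 0.76)]
coin_holed_top [([373.1, 216.4], 0.54)]
green_button_top [([202.1, 214.2], 0.64), ([195.4, 299.6], 0.61), ([346.9, 323.9], 0.51)]
red_button_top [([384.9, 329.5], 0.6), ([235.1, 215.5], 0.47), ([226.6, 305.8], 0.45)]
bottle [([325.9, 124.7], 0.72)]
jar [([257.1, 133.3], 0.79)]
loupe [([447.7, 221.6], 0.85)]
```

View pics/scene0.png

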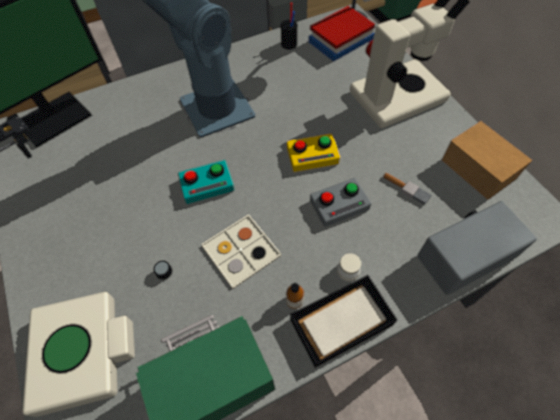

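View pics/top0.png

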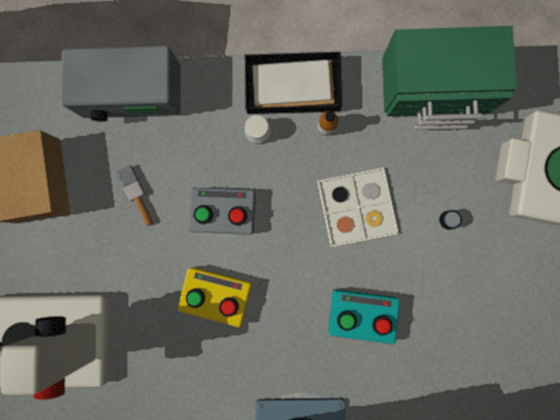

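The pictures show the white tray, with copper at about (245,234) in scene and (345,224) in top. The grey recorder's green button is at (352,187) in scene and (203,214) in top. The turquoise and yellow recorders are look-alikes. Next I'll refine these points by colour and triangulate.

```bash
cat > h.py <<'E'
import cv2,numpy as np,pickle
S={c:pickle.load(open(f"{c}.pkl","rb")) for c in ("scene","top")}
def K(s):
    f=s["color"].shape[0]/2/np.tan(np.radians(s["vertical_fov"]/2)); return np.array([[f,0,s["cx"]],[0,f,s["cy"]],[0,0,1]])
def P(s): return K(s)@np.c_[s["R"],s["t"]]
def proj(c,X):
    p=P(S[c])@np.r_[X,1]; return p[:2]/p[2]
def tri(a,b):
    X=cv2.triangulatePoints(P(S["scene"]),P(S["top"]),np.float64(a),np.float64(b)).ravel(); X=X[:3]/X[3]
    return X,[np.round(proj("scene",X)-a,1),np.round(proj("top",X)-b,1)]
def onz(c,p,z):
    s=S[c]; d=s["R"].T@np.linalg.inv(K(s))@np.r_[p,1]; o=-s["R"].T@s["t"]; return o+d*(z-o[2])/d[2]
def blob(c,p,lo,hi,r=14):
    h=cv2.cvtColor(S[c]["color"],cv2.COLOR_RGB2HSV); m=cv2.inRange(h,np.array(lo),np.array(hi))
    k=np.zeros_like(m); cv2.circle(k,tuple(int(round(v)) for v in p),r,255,-1); n,l,st,ce=cv2.connectedComponentsWithStats(m&k)
    i=1+np.argmax(st[1:,4]); return ce[i],st[i].tolist()
E
python3 - <<'E'
from h import *
for n,a,b,lo,hi,z in (("copper",(245,234),(345,224),(2,70,70),(18,255,255),.01),("green",(352,187),(203,214),(50,120,40),(80,255,255),.055),("red",(327,198),(237,215),(0,150,60),(8,255,255),.055),("holed",(225,247),(374,217),(15,90,80),(32,255,255),.01)):
    pa,sa=blob("scene",a,lo,hi); pb,sb=blob("top",b,lo,hi)
    print(n,pa.round(1),sa,pb.round(1),sb,*tri(pa,pb),"onz",onz("scene",pa,z).round(4),onz("top",pb,z).round(4))
for n,b,z in (("black",(341,193.5),.01),("steel",(371.5,190),.01),("bottlecap",(328,116),.11),("jarcap",(257,127),.06),("loupe",(451,219),.034),("traycorners",(318,182),.012),("",(386,168),.012),("",(399,234),.012),("",(330,246),.012),("greenboxL",(385,112),0),("whiteboxBL",(512,215),0.1),("rec",(192,188),.04),("",(255,189),.04),("",(253,234),.04),("",(191,231),.04)): print(n,onz("top",b,z).round(3))
print(onz("scene",(294,287),.11).round(3),onz("scene",(350,262),.06).round(3))
big=[cv2.resize(S[c]["color"][v-50:v+50,u-65:u+65],None,fx=6,fy=6,interpolation=2)[:,:,::-1] for c,u,v in(("top",360,205),)]
cv2.imwrite("pics/crop0.png",big[0])
E
```

```text
copper [244.6 233.1] [238, 227, 14, 13, 148] [344.8 224.2] [337, 217, 17, 16, 216] [ 0.52968263 -0.12274511  0.00539276] [array([ 0.3, -0. ]), array([0.2, 0.1])] onz [ 0.5318 -0.124   0.01  ] [ 0.5297 -0.1217  0.01  ]
green [351.4 187.6] [346, 183, 12, 10, 96] [201.9 213.8] [195, 207, 15, 15, 174] [0.56003009 0.22717966 0.052009  ] [array([ 0.3, -0. ]), array([0.2, 0.1])] onz [0.5613 0.2249 0.055 ] [0.5601 0.2272 0.055 ]
red [326.6 196.8] [321, 192, 12, 11, 98] [236.4 215.2] [230, 208, 14, 15, 159] [0.5547723  0.14293748 0.05290155] [array([ 0.3, -0. ]), array([0.3, 0.1])] onz [0.5556 0.1412 0.055 ] [0.5549 0.1434 0.055 ]
holed [224.4 246.9] [218, 241, 14, 13, 136] [373.6 218.2] [366, 211, 16, 16, 188] [ 0.54352752 -0.1947224   0.00381922] [array([ 0.2, -0. ]), array([0.1, 0. ])] onz [ 0.5465 -0.1955  0.01  ] [ 0.5433 -0.1934  0.01  ]
black [ 0.607 -0.114  0.01 ]
steel [ 0.614 -0.191  0.01 ]
bottlecap [ 0.778 -0.08   0.11 ]
jarcap [0.769 0.09  0.06 ]
loupe [ 0.536 -0.376  0.034]
traycorners [ 0.637 -0.058  0.012]
 [ 0.668 -0.228  0.012]
 [ 0.503 -0.254  0.012]
 [ 0.476 -0.083  0.012]
greenboxL [ 0.814 -0.233  0.   ]
whiteboxBL [ 0.539 -0.492  0.1  ]
rec [0.625 0.254 0.04 ]
 [0.619 0.099 0.04 ]
 [0.509 0.105 0.04 ]
 [0.519 0.257 0.04 ]
[ 0.782 -0.088  0.11 ] [0.772 0.09  0.06 ]
```

View pics/crop0.png

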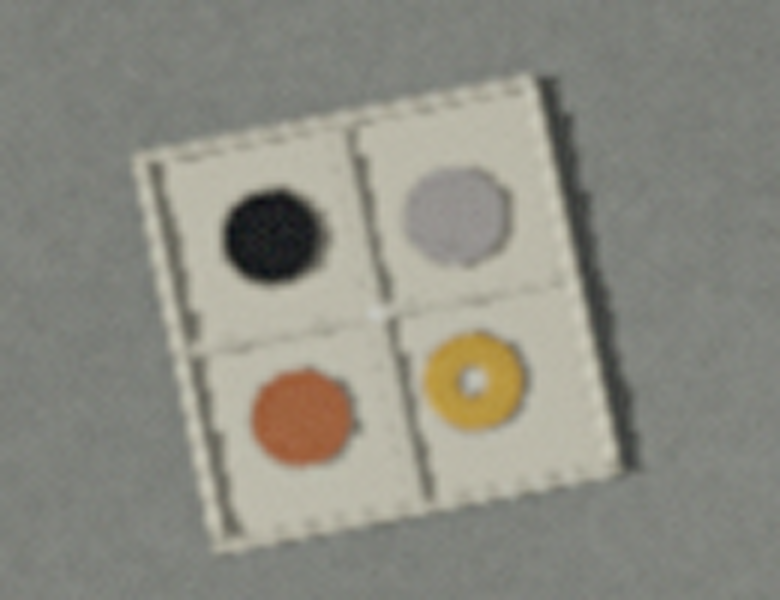

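Copper is at (0.530, −0.123, 0.010). The green and red buttons measure 84 mm apart, which matches the given spacing. Everything tall is well clear of the path.

```bash
cat > go.py <<'E'
import sys,numpy as np
from scipy.spatial.transform import Rotation as Ro
from cell import manip
s=manip.sense(); R=Ro.from_rotvec(s["tool_rot"]).as_matrix(); T=np.array([float(v) for v in sys.argv[1:4]])
print("t",s["time_s"],"pos",s["eef_pos"].round(4),"F",s["contact_force"].round(2),"w",round(s["grip_width"],4),"\nR",R.round(3).tolist(),"q",s["q"].round(2))
print("shift mm",((R.T@(T-s["eef_pos"]))*1000).round(1))
# turn that makes tool x point straight down
d=R.T@np.array([0,0,-1]); print("tilt fix deg",np.degrees(np.cross([1,0,0],d)).round(2))
E
python3 go.py 0.53 -0.123 0.2
```

```text
t 1.0 pos [ 0.1857 -0.6229  0.2387] F [-0.66  0.63  0.42] w 0.0881 
R [[-0.0, 0.958, 0.286], [-0.0, 0.286, -0.958], [-1.0, -0.0, 0.0]] q [ 1.21  0.54 -0.    1.54  0.    1.07 -0.07]
shift mm [  38.7  472.8 -380.7]
tilt fix deg [-0.  0.  0.]
```

jog_arm(deltas=[[0.0,[0.002,0.03,-0.024],[0,0,0]],[0.0,[0.004,0.066,-0.053],[0,0,0]],[0.0,[0.007,0.102,-0.082],[0,0,0]],[0.0,[0.01,0.138,-0.111],[0,0,0]],[0.0,[0.013,0.174,-0.14],[0,0,0]]])

```text
time_s: 1.5
eef_pos: [0.3133, -0.4375, 0.2258]
tool_rot: [0.993, 1.332, -0.993]
contact_force: [1.1, 0.2, 0.3]
grip_width: 0.0504
```

```bash
python3 go.py 0.53 -0.123 0.2
```

```text
t 1.5 pos [ 0.3133 -0.4375  0.2258] F [1.11 0.2  0.28] w 0.0504 
R [[0.0, 0.958, 0.286], [-0.0, 0.286, -0.958], [-1.0, 0.0, 0.001]] q [ 0.92  0.36 -0.07  1.85  0.03  0.93 -0.44]
shift mm [  25.8  297.4 -239.5]
tilt fix deg [ 0.    0.03 -0.01]
```

jog_arm(deltas=[[0.0,[0.003,0.037,-0.03],[0,0,0]],[0.0,[0.006,0.074,-0.06],[0,0,0]],[0.0,[0.009,0.111,-0.09],[0,0,0]],[0.0,[0.012,0.148,-0.119],[0,0,0]],[0.0,[0.015,0.182,-0.147],[0,0,0]]])

```text
time_s: 2.0
eef_pos: [0.447, -0.2428, 0.211]
tool_rot: [0.993, 1.331, -0.993]
contact_force: [0.3, 0.1, 0.2]
grip_width: 0.0103
```

```bash
python3 go.py 0.53 -0.123 0.15
```

```text
t 2.0 pos [ 0.447  -0.2428  0.211 ] F [0.33 0.11 0.22] w 0.0103 
R [[0.001, 0.958, 0.286], [-0.001, 0.286, -0.958], [-1.0, 0.001, 0.001]] q [ 0.55  0.34 -0.17  1.93  0.07  0.88 -0.94]
shift mm [ 61.1 113.7 -91.1]
tilt fix deg [ 0.    0.06 -0.06]
```

jog_arm(deltas=[[0.0,[0.015,0.036,-0.029],[0,0,0]],[0.0,[0.03,0.072,-0.058],[0,0,0]],[0.0,[0.045,0.1,-0.08],[0,0,0]],[0.0,[0.061,0.1137,-0.0911],[0,0,0]],[0.0,[0.061,0.1137,-0.0911],[0,0,0]]])

```text
time_s: 2.5
eef_pos: [0.5302, -0.1194, 0.1484]
tool_rot: [0.99, 1.336, -0.989]
contact_force: [-0.0, -0.4, -0.8]
grip_width: 0.0004
```

```bash
python3 go.py 0.53 -0.123 0.034; python3 - <<'E'
from cell import manip
import cv2
s=manip.snapshot("scene"); cv2.imwrite("pics/s1.png",cv2.resize(s["color"][130:330,130:400],None,fx=2.8,fy=2.8,interpolation=2)[:,:,::-1])
E
```

```text
t 2.5 pos [ 0.5302 -0.1194  0.1484] F [-0.03 -0.37 -0.78] w 0.0004 
R [[-0.001, 0.957, 0.291], [0.001, 0.291, -0.957], [-1.0, -0.001, -0.002]] q [ 0.3   0.49 -0.2   1.89  0.13  0.78 -1.25]
shift mm [114.4  -1.2   3.5]
tilt fix deg [ 0.   -0.09  0.03]
```

View pics/s1.png

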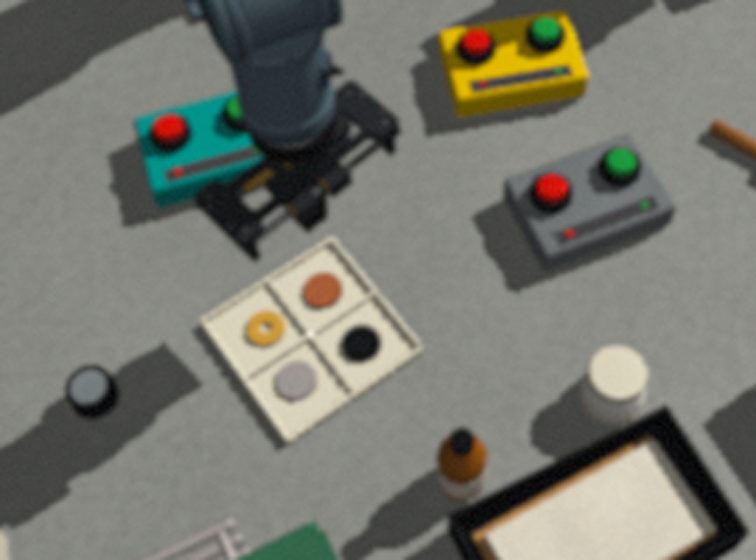

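The closed fingertips hang over the copper coin, with their tip at about crop (313,218), which is full-image (242,208). Next I'll descend most of the way.

jog_arm(deltas=[[0.0,[0.02,-0.001,0.003],[0,0,0]],[0.0,[0.045,-0.001,0.003],[0,0,0]],[0.0,[0.07,-0.001,0.003],[0,0,0]],[0.0,[0.09,-0.001,0.003],[0,0,0]],[0.0,[0.098,-0.001,0.003],[0,0,0]]])

```text
time_s: 3.05
eef_pos: [0.5282, -0.127, 0.0505]
tool_rot: [0.991, 1.334, -0.995]
contact_force: [0.4, -0.4, 0.3]
grip_width: 0.0005
```

```bash
python3 go.py 0.53 -0.123 0.032; python3 - <<'E'
from cell import manip
from h import *
for X in ([.5302,-.1194,.1484],manip.sense()["eef_pos"]): print(proj("scene",X).round(1))
s=manip.snapshot("scene"); cv2.imwrite("pics/s2.png",cv2.resize(s["color"][180:280,180:310],None,fx=5.8,fy=5.8,interpolation=2)[:,:,::-1])
E
```

```text
t 3.05 pos [ 0.5282 -0.127   0.0505] F [ 0.44 -0.44  0.33] w 0.0005 
R [[-0.003, 0.958, 0.286], [-0.001, 0.286, -0.958], [-1.0, -0.003, 0.0]] q [ 0.28  0.64 -0.16  1.92  0.18  0.59 -1.28]
shift mm [18.5  2.9 -3.3]
tilt fix deg [-0.    0.01  0.15]
[240.9 208. ]
[241.8 226. ]
```

View pics/s2.png

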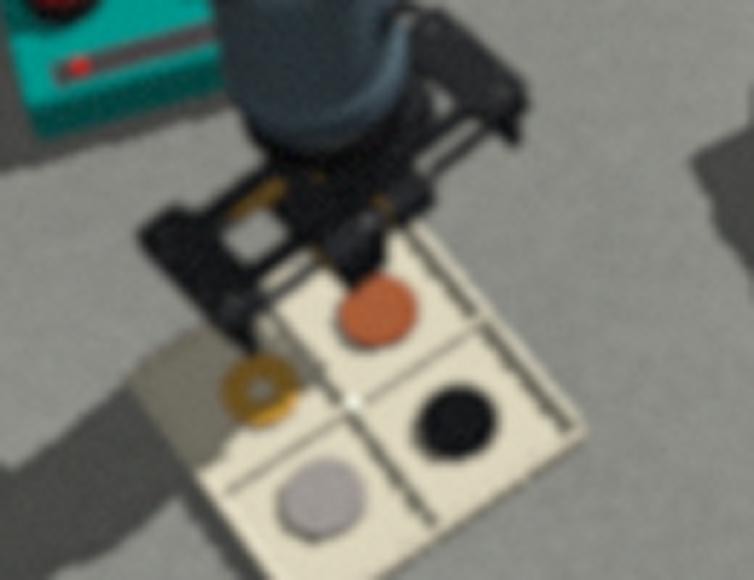

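The tip shows at crop (358,278), close to the projected (358,267), just above the coin's centre. I'll lower it to about 22 mm above the coin and hold.

jog_arm(deltas=[[0.0,[0.006,0.001,-0.002],[0,0,0]],[0.0,[0.012,0.002,-0.003],[0,0,0]],[0.0,[0.016,0.002,-0.003],[0,0,0]],[0.0,[0.018,0.002,-0.003],[0,0,0]],[0.0,[0.018,0.002,-0.003],[0,0,0]]])

```text
time_s: 3.6
eef_pos: [0.5292, -0.1232, 0.0321]
tool_rot: [0.991, 1.335, -0.995]
contact_force: [-0.0, -0.5, 0.6]
grip_width: 0.0005
```

jog_arm(deltas=[[0.0,[0,0,0],[0,0,0]],[0.0,[0,0,0],[0,0,0]],[0.0,[0,0,0],[0,0,0]],[0.0,[0,0,0],[0,0,0]],[0.0,[0,0,0],[0,0,0]]])

```text
time_s: 4.1
eef_pos: [0.5292, -0.1232, 0.0322]
tool_rot: [0.991, 1.335, -0.995]
contact_force: [-0.1, -0.6, -0.0]
grip_width: 0.0003
```

```bash
python3 go.py 0.53 -0.123 0.032
```

```text
t 4.1 pos [ 0.5292 -0.1232  0.0322] F [-0.1  -0.57 -0.03] w 0.0003 
R [[-0.003, 0.958, 0.287], [-0.001, 0.287, -0.958], [-1.0, -0.003, -0.0]] q [ 0.26  0.68 -0.16  1.92  0.19  0.56 -1.3 ]
shift mm [0.2 0.8 0.1]
tilt fix deg [ 0.   -0.01  0.16]
```

Steady, with no contact. I'll hold for two more seconds.

jog_arm(deltas=[[0.0,[0,0,0],[0,0,0]],[0.0,[0,0,0],[0,0,0]],[0.0,[0,0,0],[0,0,0]],[0.0,[0,0,0],[0,0,0]],[0.0,[0,0,0],[0,0,0]]])

```text
time_s: 4.6
eef_pos: [0.5292, -0.1232, 0.0322]
tool_rot: [0.991, 1.335, -0.995]
contact_force: [0.4, -0.6, -0.3]
grip_width: 0.0003
```

jog_arm(deltas=[[0.0,[0,0,0],[0,0,0]],[0.0,[0,0,0],[0,0,0]],[0.0,[0,0,0],[0,0,0]],[0.0,[0,0,0],[0,0,0]],[0.0,[0,0,0],[0,0,0]]])

```text
time_s: 5.1
eef_pos: [0.5292, -0.1231, 0.0322]
tool_rot: [0.991, 1.335, -0.995]
contact_force: [-0.4, 0.3, -0.2]
grip_width: 0.0005
```

jog_arm(deltas=[[0.0,[0,0,0],[0,0,0]],[0.0,[0,0,0],[0,0,0]],[0.0,[0,0,0],[0,0,0]],[0.0,[0,0,0],[0,0,0]],[0.0,[0,0,0],[0,0,0]]])

```text
time_s: 5.6
eef_pos: [0.5292, -0.1231, 0.0322]
tool_rot: [0.991, 1.335, -0.995]
contact_force: [-0.3, 0.1, 0.4]
grip_width: 0.0003
```

jog_arm(deltas=[[0.0,[0,0,0],[0,0,0]],[0.0,[0,0,0],[0,0,0]],[0.0,[0,0,0],[0,0,0]],[0.0,[0,0,0],[0,0,0]],[0.0,[0,0,0],[0,0,0]]])

```text
time_s: 6.1
eef_pos: [0.5292, -0.1232, 0.0322]
tool_rot: [0.991, 1.335, -0.995]
contact_force: [0.5, -0.2, -0.5]
grip_width: 0.0006
```

jog_arm(deltas=[[0.0,[-0.02,0,0],[0,0,0]],[0.0,[-0.05,0,0],[0,0,0]],[0.0,[-0.08,0,0],[0,0,0]],[0.0,[-0.105,0,0],[0,0,0]],[0.0,[-0.115,0,0],[0,0,0]]])

```text
time_s: 6.6
eef_pos: [0.5308, -0.1233, 0.1495]
tool_rot: [0.992, 1.331, -0.993]
contact_force: [0.1, 0.2, 0.8]
grip_width: 0.0004
```

```bash
python3 go.py 0.56 0.227 0.13
```

```text
t 6.6 pos [ 0.5308 -0.1233  0.1495] F [0.14 0.2  0.84] w 0.0004 
R [[0.001, 0.958, 0.286], [-0.001, 0.286, -0.958], [-1.0, 0.0, 0.002]] q [ 0.3   0.49 -0.2   1.88  0.13  0.79 -1.25]
shift mm [  19.   128.3 -327.3]
tilt fix deg [ 0.    0.09 -0.02]
```

jog_arm(deltas=[[0.0,[0,0.012,-0.03],[0,0,0]],[0.0,[0,0.027,-0.07],[0,0,0]],[0.0,[0,0.043,-0.11],[0,0,0]],[0.0,[0,0.059,-0.15],[0,0,0]],[0.0,[0,0.075,-0.19],[0,0,0]]])

```text
time_s: 7.1
eef_pos: [0.5477, 0.0817, 0.1484]
tool_rot: [0.991, 1.332, -0.994]
contact_force: [0.1, 0.1, 0.8]
grip_width: 0.0005
```

```bash
python3 go.py 0.56 0.227 0.11
```

```text
t 7.1 pos [0.5477 0.0817 0.1484] F [0.09 0.07 0.76] w 0.0005 
R [[-0.0, 0.958, 0.286], [-0.002, 0.286, -0.958], [-1.0, -0.001, 0.002]] q [-0.05  0.5  -0.23  1.86  0.16  0.8  -1.65]
shift mm [  38.2   53.4 -135.8]
tilt fix deg [-0.    0.09  0.04]
```

jog_arm(deltas=[[0.0,[0,0.016,-0.04],[0,0,0]],[0.0,[0,0.032,-0.08],[0,0,0]],[0.0,[0.01,0.046,-0.115],[0,0,0]],[0.0,[0.025,0.053,-0.136],[0,0,0]],[0.0,[0.038,0.053,-0.136],[0,0,0]]])

```text
time_s: 7.6
eef_pos: [0.5582, 0.2318, 0.1088]
tool_rot: [0.988, 1.336, -0.989]
contact_force: [0.3, 1.0, -0.0]
grip_width: 0.0006
```

```bash
python3 go.py 0.56 0.227 0.07; python3 - <<'E'
from cell import manip
from h import *
print(proj("scene",manip.sense()["eef_pos"]).round(1))
s=manip.snapshot("scene"); cv2.imwrite("pics/s3.png",cv2.resize(s["color"][130:230,290:420],None,fx=5.8,fy=5.8,interpolation=2)[:,:,::-1])
E
```

```text
t 7.6 pos [0.5582 0.2318 0.1088] F [ 0.25  0.99 -0.04] w 0.0006 
R [[-0.001, 0.956, 0.292], [0.001, 0.292, -0.956], [-1.0, -0.001, -0.001]] q [-0.3   0.63 -0.23  1.74  0.19  0.79 -1.9 ]
shift mm [38.8  0.4  5.2]
tilt fix deg [ 0.   -0.06  0.05]
[355.1 175.7]
```

View pics/s3.png

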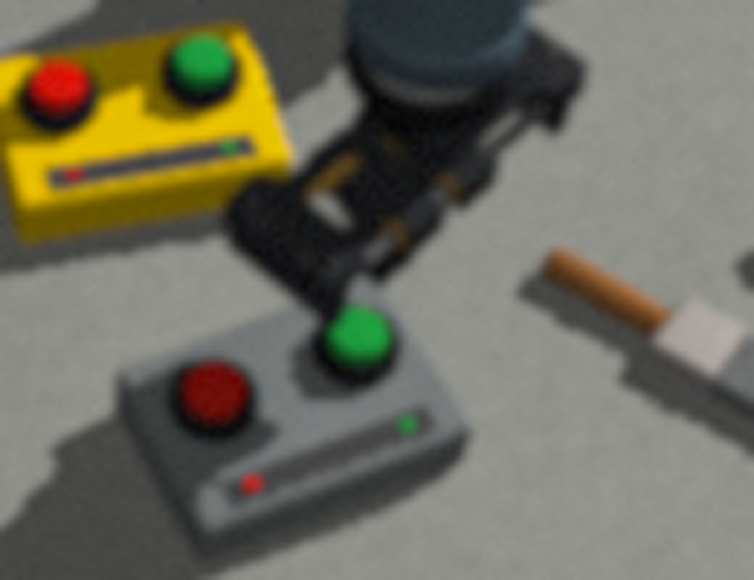

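The fingertips are above the grey recorder's green button, whose top is at crop (360,335), full-image (352,188). The gripper body stays over 50 mm above the red button when pressing.

jog_arm(deltas=[[0.0,[0.01,0,0.004],[0,0,0]],[0.0,[0.022,0,0.005],[0,0,0]],[0.0,[0.034,0,0.005],[0,0,0]],[0.0,[0.039,0,0.005],[0,0,0]],[0.0,[0.039,0,0.005],[0,0,0]]])

```text
time_s: 8.15
eef_pos: [0.5581, 0.2224, 0.0666]
tool_rot: [0.986, 1.336, -0.997]
contact_force: [-0.5, -0.4, 0.2]
grip_width: 0.0004
```

```bash
python3 go.py 0.56 0.227 0.046
```

```text
t 8.15 pos [0.5581 0.2224 0.0666] F [-0.46 -0.37  0.22] w 0.0004 
R [[-0.006, 0.957, 0.289], [-0.004, 0.289, -0.957], [-1.0, -0.007, 0.002]] q [-0.3   0.69 -0.21  1.76  0.21  0.72 -1.9 ]
shift mm [20.6  3.3 -3.9]
tilt fix deg [-0.    0.1   0.38]
```

jog_arm(deltas=[[0.0,[0.002,0.003,-0.004],[0,0,0]],[0.0,[0.005,0.003,-0.004],[0,0,0]],[0.0,[0.008,0.003,-0.004],[0,0,0]],[0.0,[0.011,0.003,-0.004],[0,0,0]],[0.0,[0.012,0.003,-0.004],[0,0,0]]])

```text
time_s: 8.65
eef_pos: [0.5605, 0.2283, 0.0562]
tool_rot: [0.987, 1.336, -0.994]
contact_force: [-3.4, 0.9, 21.1]
grip_width: 0.0006
```

```bash
python3 go.py 0.56 0.227 0.046
```

```text
t 8.65 pos [0.5605 0.2283 0.0562] F [-3.41  0.93 21.13] w 0.0006 
R [[-0.004, 0.957, 0.289], [-0.002, 0.289, -0.957], [-1.0, -0.005, 0.001]] q [-0.31  0.71 -0.21  1.75  0.21  0.7  -1.91]
shift mm [10.2 -0.8  1.1]
tilt fix deg [-0.    0.05  0.26]
```

```bash
python3 - <<'E'
from cell import manip
from h import *
s=manip.snapshot("scene"); cv2.imwrite("pics/s4.png",cv2.resize(s["color"][155:225,305:395],None,fx=8,fy=8,interpolation=2)[:,:,::-1])
g=manip.sense(); print(g["contact_force"],g["eef_pos"],g["wrist_torque"])
for n,c in(("green",(352,187)),("red",(327,198))):
    for z in (.05,.056,.062): print(n,z,proj("scene",[.56,.227,z] if n=="green" else [.555,.143,z]),proj("top",[.56,.227,z]if n=="green" else [.555,.143,z]))
E
```

```text
[-3.05681024  0.53519924 13.74759875] [0.56053671 0.22829655 0.05635428] [0.16431558 0.62212046 0.07325577]
green 0.05 [351.53856249 187.95815303] [202.35851734 213.94984361]
green 0.056 [351.78504198 186.85362233] [201.88223061 213.7859141 ]
green 0.062 [352.03354894 185.74000611] [201.40098594 213.62027816]
red 0.05 [326.9418518  197.28637793] [236.7778009  215.27839549]
red 0.056 [327.08950716 196.20597951] [236.47892731 215.12092122]
red 0.062 [327.23839318 195.11657628] [236.17693413 214.96180326]
```

View pics/s4.png

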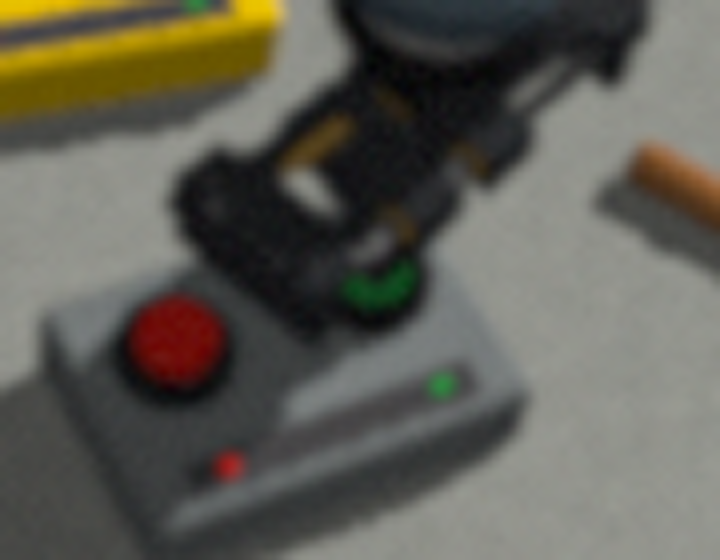

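```bash
python3 - <<'E'
from cell import manip
from h import *
new=manip.snapshot("scene")["color"]; old=S["scene"]["color"]
for n,im in(("old",old),("new",new)):
    g=im.astype(int); g=np.clip(g[:,:,1]-np.maximum(g[:,:,0],g[:,:,2]),0,None)
    print(n); print(g[182:198,350:357])
E
```

```text
old
[[20 23 23 15  7  0  0]
 [61 64 61 50 35 15  4]
 [85 86 86 82 69 48 20]
 [88 89 89 90 88 76 46]
 [87 88 90 90 91 87 66]
 [86 88 89 88 91 90 74]
 [86 87 89 87 90 86 69]
 [83 85 85 85 85 79 65]
 [71 75 74 76 72 62 44]
 [47 56 58 54 48 40 19]
 [32 31 30 31 27 17  4]
 [10 12 11 11  6  0  0]
 [ 4  0  0  1  0  0  0]
 [ 0  0  0  0  0  0  0]
 [ 0  0  0  1  0  1  0]
 [ 0  0  0  1  1  1  1]]
new
[[ 0  0  0  0  0  0  0]
 [ 0  0  0  0  0  0  0]
 [ 0  0  0  1  0  0  0]
 [ 1  0  0  0  0  0  0]
 [ 0  0  0  0  0  0  0]
 [ 0  0  0  0  6 13 10]
 [ 1  0  0  9 23 31 25]
 [14 11 10 22 34 37 31]
 [34 26 25 34 43 39 31]
 [42 38 36 38 43 31 19]
 [33 35 34 32 29 16  7]
 [13 19 19 15 14  4  0]
 [ 3  1  3  0  0  0  0]
 [ 0  0  0  0  0  0  0]
 [ 0  0  0  3  0  0  1]
 [ 1  1  0  0  0  2  0]]
```

The lower green edge sits about 1 px lower, which suggests the button is in. I'll push slightly harder to confirm it has bottomed out.

jog_arm(deltas=[[0.0,[0.0018,0,0],[0,0,0]],[0.0,[0.0022,0,0],[0,0,0]],[0.0,[0.0026,0,0],[0,0,0]],[0.0,[0.0028,0,0],[0,0,0]],[0.0,[0.0028,0,0],[0,0,0]]])

```text
time_s: 9.25
eef_pos: [0.5606, 0.2284, 0.0562]
tool_rot: [0.987, 1.335, -0.994]
contact_force: [-7.3, -2.5, 26.6]
grip_width: 0.0003
```

There's a hard stop at z = 0.0562. I'll lift slowly: if the button really is pressed in, the spring force should fall gradually over about 6 mm.

jog_arm(deltas=[[0.0,[-0.001,0,0],[0,0,0]],[0.0,[-0.001,0,0],[0,0,0]],[0.0,[-0.001,0,0],[0,0,0]],[0.0,[-0.001,0,0],[0,0,0]],[0.0,[-0.001,0,0],[0,0,0]]])

```text
time_s: 9.75
eef_pos: [0.5606, 0.2284, 0.057]
tool_rot: [0.987, 1.335, -0.994]
contact_force: [-0.3, -0.0, 4.9]
grip_width: 0.0006
```

jog_arm(deltas=[[0.0,[-0.002,0,0],[0,0,0]],[0.0,[-0.002,0,0],[0,0,0]],[0.0,[-0.002,0,0],[0,0,0]],[0.0,[-0.002,0,0],[0,0,0]],[0.0,[-0.002,0,0],[0,0,0]]])

```text
time_s: 10.25
eef_pos: [0.5606, 0.2284, 0.059]
tool_rot: [0.987, 1.335, -0.994]
contact_force: [-1.8, -0.3, 3.3]
grip_width: 0.0005
```

jog_arm(deltas=[[0.0,[-0.005,0,0],[0,0,0]],[0.0,[-0.005,0,0],[0,0,0]],[0.0,[-0.005,0,0],[0,0,0]],[0.0,[-0.005,0,0],[0,0,0]],[0.0,[-0.005,0,0],[0,0,0]]])

```text
time_s: 10.75
eef_pos: [0.5604, 0.2281, 0.0637]
tool_rot: [0.987, 1.335, -0.995]
contact_force: [0.4, -0.8, -0.4]
grip_width: 0.0002
```

The force went from 4.9 N to 3.3 N to 0 over about 6 mm, which fits a spring released from full travel. I'll retreat clear and check.

jog_arm(deltas=[[0.0,[-0.02,0,0],[0,0,0]],[0.0,[-0.05,0,0],[0,0,0]],[0.0,[-0.08,0,0],[0,0,0]],[0.0,[-0.1,0,0],[0,0,0]],[0.0,[-0.1,0,0],[0,0,0]]])

```text
time_s: 11.25
eef_pos: [0.5626, 0.2293, 0.1666]
tool_rot: [0.99, 1.333, -0.991]
contact_force: [0.6, -0.3, -0.4]
grip_width: 0.0003
```

jog_arm(deltas=[[0.0,[0,0,0],[0,0,0]],[0.0,[0,0,0],[0,0,0]],[0.0,[0,0,0],[0,0,0]],[0.0,[0,0,0],[0,0,0]],[0.0,[0,0,0],[0,0,0]]])

```text
time_s: 11.75
eef_pos: [0.5623, 0.2292, 0.166]
tool_rot: [0.99, 1.333, -0.992]
contact_force: [0.5, -0.6, 0.7]
grip_width: 0.0006
```

```bash
python3 go.py 0.56 0.227 0.1; python3 - <<'E'
from cell import manip
from h import *
s=manip.snapshot("scene"); cv2.imwrite("pics/s5.png",cv2.resize(s["color"][130:330,130:400],None,fx=2.8,fy=2.8,interpolation=2)[:,:,::-1])
E
```

```text
t 11.75 pos [0.5623 0.2292 0.166 ] F [ 0.53 -0.59  0.72] w 0.0006 
R [[-0.0, 0.957, 0.289], [-0.001, 0.289, -0.957], [-1.0, -0.001, 0.001]] q [-0.29  0.56 -0.24  1.7   0.17  0.9  -1.87]
shift mm [66.  -2.8  1.4]
tilt fix deg [-0.    0.06  0.04]
```

View pics/s5.png

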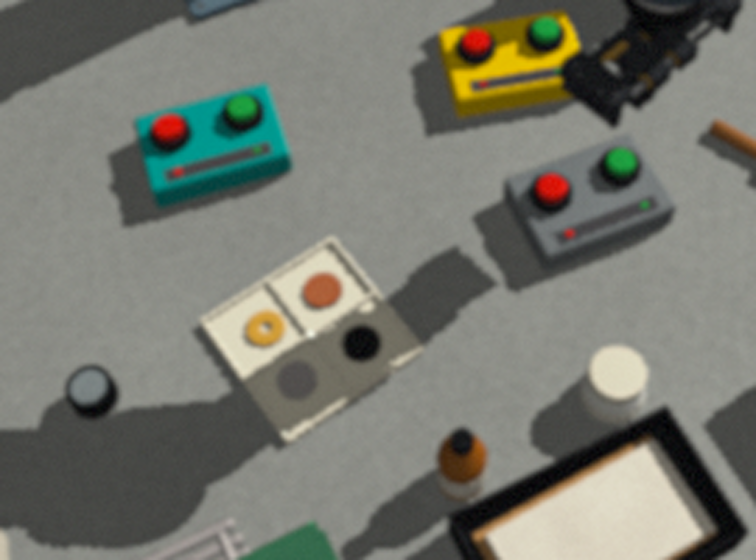

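Both buttons are out, with green at crop (621,163) as before. The coins, bottle, jar, loupe and brush are unmoved, and the arm is in the clear.

```bash
python3 -c "
from cell import manip
print(manip.finish_job())"
```

```text
the job is handed in; nothing more can be done
None
```

I pointed at the copper coin, pressed the grey recorder's green button all the way in and let it spring back, then handed the job in at about 12 s. No verdict was reported.

- **Pointing:** the closed fingertips stayed about 22 mm above the middle of the copper coin for about 2.5 s. They were within about 1 mm of the measured centre, with no contact force beyond sensor noise.
- **Green button:** it met a hard stop at a fingertip height of 0.0562 m with about 27 N. On the slow lift the force fell from 4.9 N to 3.3 N to 0 over roughly 6 mm, which fits full travel and spring-back.
- **Last picture:** both buttons are out, and the coins, bottle, jar, loupe and the visible part of the brush are where they started. The gripper hangs clear, about 10 cm above the recorder.
- **Disagreement:** the button's top height from the camera images was 0.052 m, but contact put it at about 0.062 m. I relied on the force readings for the press. No other check failed.

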